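# Load the battery test docks

### The arm

A 6-joint arm with a two-finger parallel gripper is mounted at the origin on the work surface. World frame = base frame: x ahead of the robot, y to its left, z up, the work surface at z = 0. Lengths are in m, angles in degrees, forces in N, time in s.
With the tool pointing down it reaches from about 0.4 to 0.925 m from the base axis. Payload 3.4 kg.
Tool frame: the origin (TCP) lies between the finger pads; the fingertips stand 14 mm ahead of it and the grasp point (between the pads) lies 5 mm behind it; z points along the fingers, y is the line along which they close (so a half turn about z gives the same grasp; the last joint's range is limited). The gripper opens to 85 mm and grips with 20 to 120 N. Pads are 22 mm wide; open, the fingers measure 114 mm over their backs; the gripper's body (76 mm by 85 mm) begins 54 mm behind the grasp point. The pads swing forward as they close: fully open they stand 13 mm farther back than shut.
Start: joints at [60.132, 17.578, 86.31, -0, 76.112, -4.211], TCP at [0.249, 0.518, 0.245] pointing down, gripper open.
Joint ranges: [-179.03, 179.03], [-60, 130.46], [8.19, 133.38], [-81.62, 261.62], [5.75, 156.47], [-153.77, 153.77]. Speed limits (degrees/s): [147.25, 147.25, 180, 180, 180, 180].

### API

Orientations are given as a 3x3 rotation matrix whose columns are the frame's x, y, z axes.
In Python, from station import * gives the robot as it stands.
- The arm moves only by the shell command python3 -m jog 'ROWS'. ROWS is a JSON object of lists of equal length, an entry for each row: "travel": the shift along the tool's x, y, z in mm, a list of three; "angular": the turn, a rotation vector about the tool's x, y, z in degrees, a list of three; "fingers": the opening in per cent of the stroke, from 0 (shut) to 100 (fully open). A call has 1 to 20 rows; each row shifts and turns the commanded pose from where the row before left it, along the tool's axes as they then stand; what a row does not reach is not made up. A row lasts 1/12 s, in which the tool goes at most 41.7 mm and 7.16 degrees, less where a joint would pass 70% of its speed; a pose out of reach is approached as far as the arm can. A call with a gripper value outside its range is refused whole. The fingers move at their own pace and stop on an object; the grip force is fixed at half the most. Time passes only in rows, so rows that do not move let the fingers close. It gives the time, the measured TCP pose, the force, the opening and the grip force at its end, in the units of the state.
- sense(): the state, without advancing time (a new reading comes with each control period).
- grab_frame(name): name is "scene" or "top" or "wrist"; returns the picture (400x640x3 uint8, red, green, blue); there is no depth.
- get_calibration(name): a dict with "intrinsics" (3x3 intrinsics, pixels), "R" (3x3) and "t" (3): a world point X has camera coordinates R X + t; the wrist camera has in their place "T_tool_cam" (4x4, takes a point from camera to tool coordinates, whose origin is the TCP and whose axes are the flange's). Camera axes: x right, y down, z forward; pixel columns grow to the right and rows downward; lengths in m; the calibration is good to about 2 mm. A picture is of the moment at which its call begins: read the wrist's pose just before it. get_calibration takes no time and is no camera call.
- sign_off(): hands the job in; it is judged then, once.
The state is a dict: "t": time; "joint_pos": joint angles; "qvel": joint speeds; "joint_efforts": joint torques, N m; "tcp_pos": TCP position; "ee_rot": TCP orientation; "contact_force": force on the tool from outside, world axes, zero at the start; "ft_torque": the same for the moment, N m; "opening": opening from 0.0 (shut) to 1.0 (fully open); "grip_force": force on a finger pad.
Only numpy, scipy, OpenCV 4.12 (cv2) and the standard library are available. Lean on these libraries where they do the work, as an engineer would, in place of code of your own. Each camera call takes 0.05 s, during which the arm holds its last target. There are 200 camera calls.

### The job

Pick the four batteries out of the parts on the bench and stand each one upright, terminals up, in the test dock whose well is made for its size and shape, with the 9 V block turned the same way as its oblong well (either way round). Load them one at a time, longest test first: the D cell, then the C cell, then the 9 V block, and the slim AA cell last. Set them down rather than dropping them, and leave the capacitor and the relay where they stand.

Things in the scene. Friction and masses are not known exactly. Their poses are not given: they have to be found in the camera images.
- cell_d: D cell: the thickest battery cell, an upright black cylinder 34 mm in diameter and 61 mm tall, with steel ends and one small raised steel nub in the middle of its top; about 140 g. Origin at the centre of its underside, z up along its axis. Loose; starts standing on the bench.
- cell_c: C cell: the middle round battery cell, an upright black cylinder 26 mm in diameter and 50 mm tall, steel ends, one raised nub in the middle of its top; about 65 g. Origin at the centre of its underside, z up along its axis. Loose; starts standing on the bench.
- cell_aa: AA cell: the slim battery cell, an upright black cylinder 14.5 mm in diameter and 50 mm tall, steel ends, one raised nub in the middle of its top; about 25 g. Origin at the centre of its underside, z up along its axis. Loose; starts standing on the bench.
- cell_9v: 9 V block: rectangular black battery with steel ends, 26.5 mm (its x) by 17.5 mm (its y) by 48.5 mm tall including two round snap terminals side by side on its top; the body without them is 46 mm tall; about 45 g. Origin at the centre of its underside, z up along its axis. Loose; starts standing on the bench.
- dock_d: Test dock for the D cell: low grey square block 68 x 68 mm with the largest round well, 50 mm in diameter. Fixed to the bench at any small yaw. Origin at the centre of its underside, straight below the centre of the well; z up. The block is 16 mm high, the well 12 mm deep, its floor 4 mm above the bench, with a small brass contact in the middle.
- dock_c: Test dock for the C cell: low grey square block 60 x 60 mm with the middle round well, 42 mm in diameter. Fixed to the bench at any small yaw. Origin at the centre of its underside, straight below the centre of the well; z up. The block is 16 mm high, the well 12 mm deep, its floor 4 mm above the bench, with a small brass contact in the middle.
- dock_aa: Test dock for the AA cell: low grey square block 48.5 x 48.5 mm with the smallest round well, 30.5 mm in diameter. Fixed to the bench at any small yaw. Origin at the centre of its underside, straight below the centre of the well; z up. The block is 16 mm high, the well 12 mm deep, its floor 4 mm above the bench, with a small brass contact in the middle.
- dock_9v: Test dock for the 9 V block: low grey block 60.5 mm (its x) by 51.5 mm (its y) with a rectangular well, 42.5 mm along x by 33.5 mm along y. Fixed to the bench at any small yaw. Origin at the centre of its underside, straight below the centre of the well; z up. The block is 16 mm high, the well 12 mm deep, its floor 4 mm above the bench, with a small brass contact in the middle.
- capacitor: Not a battery: upright can capacitor, dark metal cylinder 35 mm in diameter, 50 mm tall including two aluminium screw terminals side by side on its grey top. Stays where it is. Origin at the centre of its underside, z up along its axis. Loose; starts standing on the bench.
- relay: Not a battery: plain white relay block, 29 mm (its x) by 22 mm (its y) by 40 mm tall, smooth top. Stays where it is. Origin at the centre of its underside, z up along its axis. Loose; starts standing on the bench.

How it is judged (in metres and radians):
On the way, in this order (a step that is already met when the one before it is completed fails the run):
1. the D cell stands upright in its own dock, let go (horizontal distance between cell_d and dock_d below 0.013 m and angle between cell_d's own z axis and vertical below 0.12 rad and z of cell_d in the frame of dock_d between 0.001 and 0.008 m and linear speed of cell_d below 0.03 m/s and contact force between the fingers and cell_d below 0.1 N), for 0.2 s.
2. the C cell stands upright in its own dock, let go (horizontal distance between cell_c and dock_c below 0.013 m and angle between cell_c's own z axis and vertical below 0.12 rad and z of cell_c in the frame of dock_c between 0.001 and 0.008 m and linear speed of cell_c below 0.03 m/s and contact force between the fingers and cell_c below 0.1 N), for 0.2 s.
3. the 9 V block stands upright in its own dock, let go (horizontal distance between cell_9v and dock_9v below 0.013 m and angle between cell_9v's own z axis and vertical below 0.12 rad and z of cell_9v in the frame of dock_9v between 0.001 and 0.008 m and linear speed of cell_9v below 0.03 m/s and contact force between the fingers and cell_9v below 0.1 N and angle between the x axis of cell_9v and the x axis of dock_9v, either way round below 0.45 rad), for 0.2 s.
4. the AA cell stands upright in its own dock, let go (horizontal distance between cell_aa and dock_aa below 0.013 m and angle between cell_aa's own z axis and vertical below 0.12 rad and z of cell_aa in the frame of dock_aa between 0.001 and 0.008 m and linear speed of cell_aa below 0.03 m/s and contact force between the fingers and cell_aa below 0.1 N), for 0.2 s.
At the end, for the whole second after the job is handed in: Each of the four batteries stands in its own dock: on the well's floor (underside 1 to 8 mm above the dock's underside), centre within 13 mm of the well's centre, within 0.12 rad of upright, released and at rest; the 9 V block's long side within 0.45 rad of the long side of its well (all of step 1 and all of step 2 and all of step 3 and all of step 4); the robot touches nothing.
It fails at once if the capacitor is shoved or picked up (moved more than 20 mm) (distance of capacitor from where it was at the start of the episode above 0.02 m).
It fails at once if the relay is shoved or picked up (moved more than 20 mm) (distance of relay from where it was at the start of the episode above 0.02 m).
It fails at once if a battery is dropped: off the fingers with its underside more than 60 mm above the bench ((height (world z) of cell_d above 0.06 m and contact force between the fingers and cell_d below 0.001 N) or (height (world z) of cell_c above 0.06 m and contact force between the fingers and cell_c below 0.001 N) or (height (world z) of cell_9v above 0.06 m and contact force between the fingers and cell_9v below 0.001 N) or (height (world z) of cell_aa above 0.06 m and contact force between the fingers and cell_aa below 0.001 N)).
It also fails if it takes over 102 s, if anything falls off the work surface, if the arm or the gripper's body presses on something with over 40 N, if the wrist force passes 120 N, or if a joint passes its speed limit or range.

## Working session

There is one attempt and no reset: what is moved stays moved. The work goes in short steps, Python scripts to look and compute and a shell command to move; the robot and the scene stay as the last step left them, time stands still between calls to the robot, and variables do not carry over. Pictures are saved under pics/ and viewed, at most 14 in all, crops included, and the job is handed in when it is done.

```bash
ls; mkdir -p pics; python3 - <<'E'
from station import *
import cv2,numpy as np
s=sense();print({k:np.round(v,3).tolist() for k,v in s.items()})
for n in("top","scene"):
    im=grab_frame(n);cv2.imwrite(f"pics/{n}0.png",im[:,:,::-1]);c=get_calibration(n)
    print(n,{k:np.round(v,4).tolist() for k,v in c.items()})
print(np.round(get_calibration("wrist")["T_tool_cam"],4).tolist())
E
```

```text
pics
{'t': 0.0, 'joint_pos': [60.133, 17.622, 86.383, 0.002, 76.111, -4.213], 'qvel': [-0.021, -0.051, 0.054, 0.053, -0.057, -0.057], 'joint_efforts': [-0.001, -45.756, -25.192, -0.0, 0.014, -0.0], 'tcp_pos': [0.249, 0.518, 0.244], 'ee_rot': [[-0.901, 0.433, -0.001], [0.433, 0.901, -0.002], [0.0, -0.002, -1.0]], 'contact_force': [0.061, -0.274, 0.084], 'ft_torque': [0.056, 0.009, -0.015], 'grip_force': 0.0, 'opening': 1.001}
top {'intrinsics': [[412.3425, 0.0, 320.3686], [0.0, 412.3425, 183.1819], [0.0, 0.0, 1.0]], 'R': [[0.0161, -0.9998, 0.0154], [-0.9949, -0.0176, -0.0998], [0.1001, -0.0138, -0.9949]], 't': [-0.0154, 0.5667, 0.8271]}
scene {'intrinsics': [[386.0217, 0.0, 312.5491], [0.0, 386.0217, 196.6486], [0.0, 0.0, 1.0]], 'R': [[0.1495, 0.9887, -0.0121], [0.5523, -0.0937, -0.8283], [-0.8201, 0.1172, -0.5601]], 't': [-0.0852, -0.2573, 1.1723]}
[[-0.0004, -0.9554, -0.2953, 0.0764], [1.0, -0.0002, -0.0008, -0.0012], [0.0007, -0.2953, 0.9554, -0.128], [0.0, 0.0, 0.0, 1.0]]
```

View pics/top0.png

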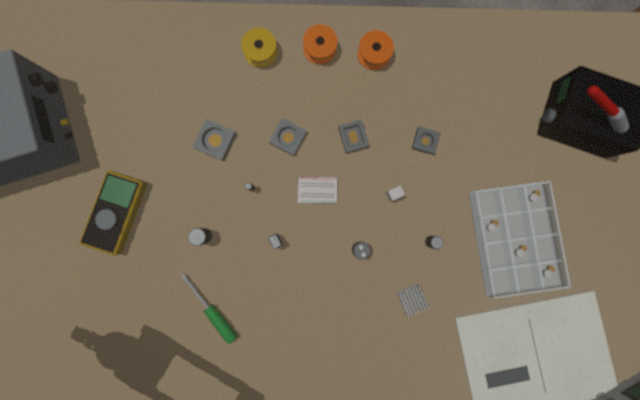

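View pics/scene0.png

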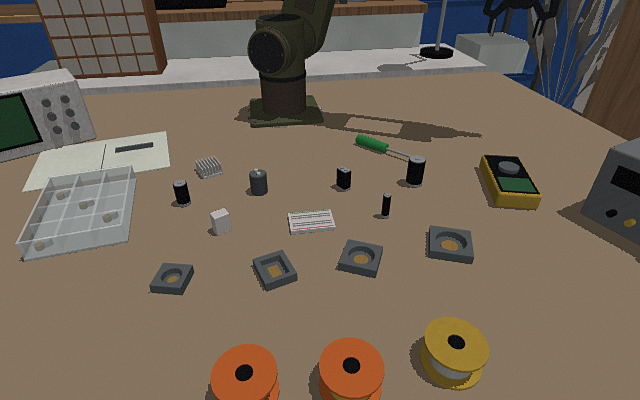

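The top view shows D (200,237), AA (250,187), 9V (276,241), capacitor (362,251), C (434,242) and relay (397,194). The docks are D (214,140), C (288,137), 9V (353,136) and AA (426,141). The scene view agrees.

```bash
cat > h.py <<'E'
from station import *
import cv2,numpy as np
def cam(n,s=None):
    c=get_calibration(n);K=np.array(c["intrinsics"])
    if n!="wrist":
        R=np.array(c["R"]);t=np.array(c["t"]);return K,R.T,-R.T@t
    T=np.array(c["T_tool_cam"]);R=np.array(s["ee_rot"]);return K,R@T[:3,:3],R@T[:3,3]+np.array(s["tcp_pos"])
def ray(px,z,C):
    K,R,o=C;d=R@np.linalg.inv(K)@np.array([px[0],px[1],1.]);return (o+d*(z-o[2])/d[2])
def project(X,C):
    K,R,o=C;p=K@(R.T@(np.array(X)-o));return p[:2]/p[2]
def to_tool(xy,s,z=None):
    "mm in tool axes from current tcp to world xy (and z)"
    R=np.array(s["ee_rot"]);p=np.array(s["tcp_pos"]);d=np.array([xy[0]-p[0],xy[1]-p[1],0 if z is None else z-p[2]])
    return np.round(R.T@d*1000,1)
E
python3 - <<'E'
from h import *
im=cv2.imread("pics/top0.png");cv2.imwrite("pics/top_crop.png",cv2.resize(im[105:275,175:455],None,fx=2.8,fy=2.8,interpolation=cv2.INTER_CUBIC))
C=cam("top")
for n,p,z in[("D",(200,237),.06),("AA",(250,187),.05),("9V",(275,241),.047),("C",(435,243),.05),("cap",(362,251),.05),("relay",(397,193),.04),("dD",(215,141),.004),("dC",(289,137),.004),("d9",(353,137),.004),("dAA",(426,141),.004)]:
    print(n,np.round(ray(p,z,C),3))
E
```

```text
D [0.453 0.229 0.06 ]
AA [0.554 0.136 0.05 ]
9V [0.447 0.083 0.047]
C [ 0.448 -0.237  0.05 ]
cap [ 0.43  -0.091  0.05 ]
relay [ 0.548 -0.163  0.04 ]
dD [0.656 0.222 0.004]
dC [0.668 0.063 0.004]
d9 [ 0.671 -0.075  0.004]
dAA [ 0.665 -0.233  0.004]
```

View pics/top_crop.png

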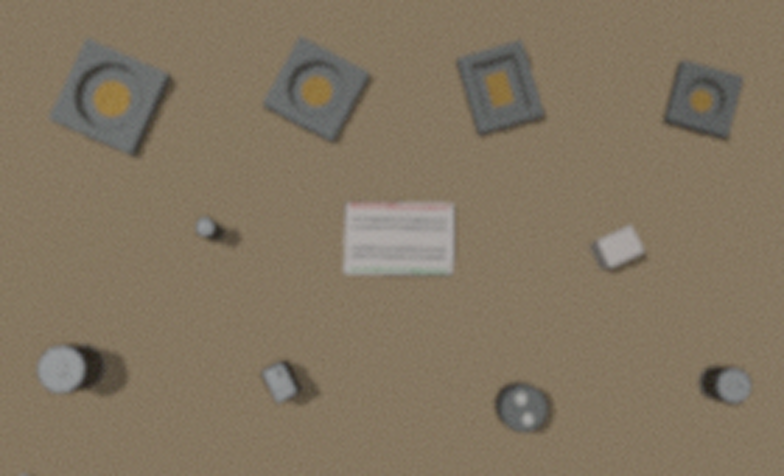

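The crop shows all the tops and the brass contacts clearly. Next I'll take sub-pixel centroids and yaws by mask.

```bash
python3 - <<'E'
from h import *
im=cv2.imread("pics/top0.png");C=cam("top");hsv=cv2.cvtColor(im,cv2.COLOR_BGR2HSV)
B,G,R=[im[:,:,i].astype(int) for i in range(3)]
brass=((hsv[:,:,1]>130)).astype(np.uint8)
light=((B>=R-8)&(G>105)).astype(np.uint8)
block=((B>=R-5)).astype(np.uint8)
def blob(m,p,z,tag):
    n,l,st,ce=cv2.connectedComponentsWithStats(m)
    i=min((k for k in range(1,n) if st[k,4]>12),key=lambda k:np.hypot(*(ce[k]-p)))
    ys,xs=np.where(l==i);W=np.array([ray((x,y),z,C)[:2] for x,y in zip(xs,ys)],np.float32)
    r=cv2.minAreaRect(W*1000);b=cv2.boxPoints(r);e=max([b[1]-b[0],b[2]-b[1]],key=np.linalg.norm)
    print(tag,ce[i].round(1),st[i,4],"xy",W.mean(0).round(4),"rectc",np.round(r[0],1),"size",np.round(r[1],1),"long yaw",round(float(np.degrees(np.arctan2(e[1],e[0])))%180,1))
for t,p,z in[("D",(200,237),.06),("AA",(249,186),.05),("9V",(275,241),.047),("C",(436,243),.05)]:blob(light,p,z,t)
for t,p in[("dD",(215,141)),("dC",(289,137)),("d9",(353,137)),("dAA",(426,141))]:
    blob(brass,p,.0045,t)
    blob(block,p,.016,t+"blk")
s=sense()
print(to_tool((.453,.229),s))
E
```

```text
D [196.4 236.4] 210 xy [0.4544 0.2363] rectc [454.3 236.1] size [29.2 29.6] long yaw 90.9
AA [247.7 185.5] 30 xy [0.5574 0.1409] rectc [557.4 141.2] size [10.1 10.1] long yaw 1.0
9V [274.2 241. ] 97 xy [0.4472 0.0848] rectc [447.1  84.6] size [24.2 15.1] long yaw 28.1
C [436.8 242.4] 105 xy [ 0.4497 -0.2406] rectc [ 449.5 -241. ] size [20.1 21.9] long yaw 179.4
dD [214.6 139.7] 87 xy [0.6591 0.2225] rectc [659.6 222.7] size [21.7 21.1] long yaw 46.2
dDblk [213.8 139.2] 774 xy [0.6579 0.2214] rectc [658.  221.3] size [68.3 65.9] long yaw 67.4
dC [287.7 137.2] 55 xy [0.6676 0.0658] rectc [667.5  65.7] size [15.4 16.8] long yaw 136.8
dCblk [287.5 136.7] 599 xy [0.6664 0.0655] rectc [666.6  65.3] size [59.1 58.6] long yaw 62.9
d9 [352.8 136.4] 51 xy [ 0.6721 -0.0746] rectc [672.3 -74.2] size [20.1 11.7] long yaw 18.7
d9blk [353.3 135.9] 487 xy [ 0.6707 -0.0746] rectc [670.9 -74.8] size [58.8 50.6] long yaw 17.1
dAA [425.  140.7] 23 xy [ 0.6658 -0.2313] rectc [ 666.1 -231.2] size [ 8.7 11. ] long yaw 179.4
dAAblk [426.  140.1] 387 xy [ 0.6647 -0.2303] rectc [ 664.7 -230.2] size [47.5 47.1] long yaw 74.8
[-3.092e+02 -1.718e+02  3.000e-01]
```

```bash
python3 -m jog '{"travel":[[0,0,20],[0,0,20],[0,0,20],[0,0,20],[-17,-23.5,0],[-17,-23.5,0],[-17,-23.5,0],[-17,-23.5,0],[-17,-23.5,0],[-17,-23.5,0],[-17,-23.5,0],[-17,-23.5,0],[-17,-23.5,0],[-17,-23.5,0],[0,0,0],[0,0,0]],"angular":[[0,0,-6.42],[0,0,-6.42],[0,0,-6.42],[0,0,-6.42],[0,0,0],[0,0,0],[0,0,0],[0,0,0],[0,0,0],[0,0,0],[0,0,0],[0,0,0],[0,0,0],[0,0,0],[0,0,0],[0,0,0]],"fingers":[100,100,100,100,100,100,100,100,100,100,100,100,100,100,100,100]}'
python3 - <<'E'
from h import *
s=sense();print(np.round(s["ee_rot"],3).tolist(),np.round(s["tcp_pos"],4),to_tool((.4543,.2362),s,.043),project((.4543,.2362,.061),cam("wrist",s)))
im=grab_frame("wrist");cv2.imwrite("pics/w1.png",im[:,:,::-1])
E
```

```text
t: 1.43
tcp_pos: [0.4196, 0.2822, 0.165]
ee_rot: [[-1.0, 0.003, -0.001], [0.003, 1.0, -0.0], [0.001, -0.0, -1.0]]
contact_force: [0.1, -0.5, -0.0]
opening: 0.999
grip_force: 0.0
[[-1.0, 0.003, -0.001], [0.003, 1.0, -0.0], [0.001, -0.0, -1.0]] [0.4196 0.2822 0.165 ] [-34.9 -45.8 122. ] [255.69265906 246.73557182]
```

View pics/w1.png

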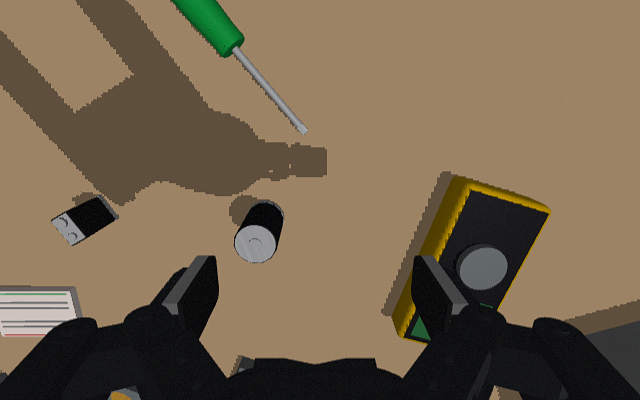

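The wrist picture shows the D top at (255,244), and the top-view estimate projects to (256,247), so the measurement holds. Now grasp it.

```bash
python3 -m jog '{"travel":[[-17.5,-23,0],[-17.5,-23,0],[0,0,0],[0,0,25],[0,0,25],[0,0,25],[0,0,25],[0,0,22],[0,0,0],[0,0,0],[0,0,0],[0,0,0],[0,0,0],[0,0,0],[0,0,0],[0,0,0],[0,0,0],[0,0,0],[0,0,0],[0,0,0]],"angular":[[0,0,0],[0,0,0],[0,0,0],[0,0,0],[0,0,0],[0,0,0],[0,0,0],[0,0,0],[0,0,0],[0,0,0],[0,0,0],[0,0,0],[0,0,0],[0,0,0],[0,0,0],[0,0,0],[0,0,0],[0,0,0],[0,0,0],[0,0,0]],"fingers":[100,100,100,100,100,100,100,100,100,100,25,25,25,25,25,25,25,25,25,25]}'
```

```text
t: 3.15
tcp_pos: [0.4549, 0.2377, 0.0446]
ee_rot: [[-1.0, 0.0, 0.002], [0.0, 1.0, 0.001], [-0.002, 0.001, -1.0]]
contact_force: [-1.2, 0.1, 7.1]
opening: 0.385
grip_force: 58.7
```

```bash
python3 -m jog '{"travel":[[0,0,-10],[0,0,-20],[0,0,-10],[-17,-1.2,0],[-17,-1.2,0],[-17,-1.2,0],[-17,-1.2,0],[-17,-1.2,0],[-17,-1.2,0],[-17,-1.2,0],[-17,-1.2,0],[-17,-1.2,0],[-17,-1.2,0],[-17,-1.2,0],[-17,-1.2,0],[0,0,0],[0,0,0],[0,0,0]],"angular":[[0,0,0],[0,0,0],[0,0,0],[0,0,0],[0,0,0],[0,0,0],[0,0,0],[0,0,0],[0,0,0],[0,0,0],[0,0,0],[0,0,0],[0,0,0],[0,0,0],[0,0,0],[0,0,0],[0,0,0],[0,0,0]],"fingers":[25,25,25,25,25,25,25,25,25,25,25,25,25,25,25,25,25,25]}'
python3 - <<'E'
from h import *
s=sense();C=cam("wrist",s);print(to_tool((.6585,.222),s,.049),project((.6585,.222,.004),C))
im=grab_frame("wrist");cv2.imwrite("pics/w2.png",im[:,:,::-1])
E
```

```text
t: 4.65
tcp_pos: [0.6569, 0.2229, 0.0831]
ee_rot: [[-1.0, -0.0, -0.002], [-0.0, 1.0, -0.0], [0.002, -0.0, -1.0]]
contact_force: [-0.3, -0.2, -2.4]
opening: 0.382
grip_force: 59.7
[-1.7 -0.9 34.1] [314.32087589 217.78367329]
```

View pics/w2.png

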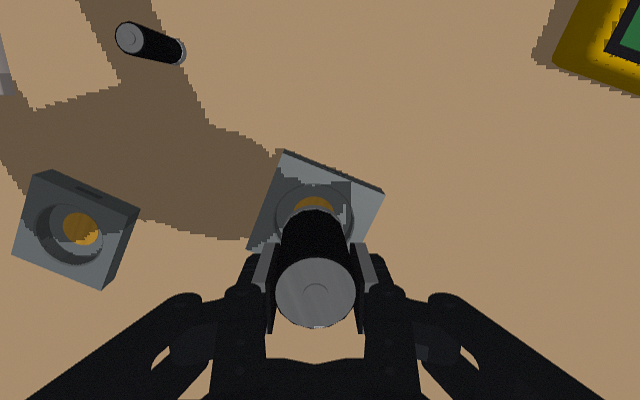

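The D cell hangs upright over its well, with the well centred near column 314 and the cell at column 316. I'll lower it slowly.

```bash
python3 -m jog '{"travel":[[-1.5,-1,10],[0,0,10],[0,0,6],[0,0,3],[0,0,2],[0,0,1.5],[0,0,1],[0,0,0.5],[0,0,0],[0,0,0]],"angular":[[0,0,0],[0,0,0],[0,0,0],[0,0,0],[0,0,0],[0,0,0],[0,0,0],[0,0,0],[0,0,0],[0,0,0]],"fingers":[25,25,25,25,25,25,25,25,25,25]}'
```

```text
t: 5.53
tcp_pos: [0.6598, 0.2221, 0.0496]
ee_rot: [[-1.0, -0.0, 0.001], [-0.0, 1.0, 0.0], [-0.001, 0.0, -1.0]]
contact_force: [0.4, 0.4, -1.4]
opening: 0.375
grip_force: 59.7
```

```bash
python3 -m jog '{"travel":[[0,0,0.5],[0,0,0.5],[0,0,0.5],[0,0,0]],"angular":[[0,0,0],[0,0,0],[0,0,0],[0,0,0]],"fingers":[25,25,25,25]}'
```

```text
t: 5.87
tcp_pos: [0.66, 0.2221, 0.0487]
ee_rot: [[-1.0, -0.0, 0.001], [-0.0, 1.0, 0.0], [-0.001, 0.0, -1.0]]
contact_force: [-1.7, -1.5, 3.3]
opening: 0.385
grip_force: 60.1
```

Contact felt. Release, back away and head for the C cell.

```bash
python3 -m jog '{"travel":[[0,0,0],[0,0,0],[0,0,0],[0,0,0],[0,0,0],[0,0,-10],[0,0,-20],[0,0,-25],[0,0,-25],[0,0,-25],[0,0,0],[0,0,0]],"angular":[[0,0,0],[0,0,0],[0,0,0],[0,0,0],[0,0,0],[0,0,0],[0,0,0],[0,0,0],[0,0,0],[0,0,0],[0,0,0],[0,0,0]],"fingers":[60,60,60,60,60,60,60,60,60,60,60,60]}'
python3 - <<'E'
from h import *
s=sense();print(to_tool((.4496,-.2408),s,.035))
im=grab_frame("wrist");cv2.imwrite("pics/w3.png",im[:,:,::-1])
E
```

```text
t: 6.87
tcp_pos: [0.6611, 0.2225, 0.1559]
ee_rot: [[-1.0, -0.0, 0.005], [-0.0, 1.0, 0.001], [-0.005, 0.001, -1.0]]
contact_force: [-0.0, 0.6, -0.8]
opening: 0.602
grip_force: 0.0
[ 212.4 -463.4  119.1]
```

View pics/w3.png

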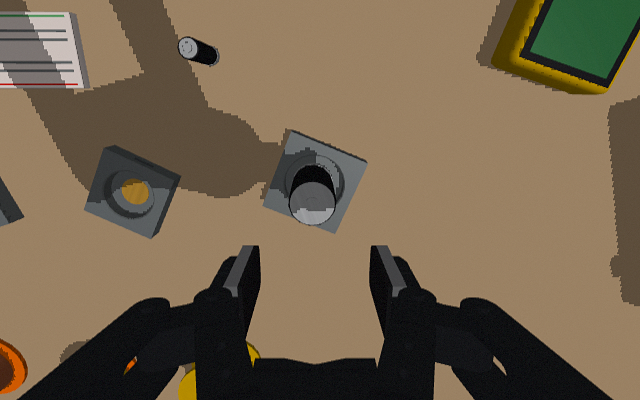

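The D cell stands upright and central in its dock, top at (313,203). Now to the C cell.

```bash
python3 -m jog '{"travel":[[13.2,-29,0],[13.2,-29,0],[13.2,-29,0],[13.2,-29,0],[13.2,-29,0],[13.2,-29,0],[13.2,-29,0],[13.2,-29,0],[13.2,-29,0],[13.2,-29,0],[13.2,-29,0],[13.2,-29,0],[13.2,-29,0],[13.2,-29,0],[0,0,0],[0,0,0]],"angular":[[0,0,0],[0,0,0],[0,0,0],[0,0,0],[0,0,0],[0,0,0],[0,0,0],[0,0,0],[0,0,0],[0,0,0],[0,0,0],[0,0,0],[0,0,0],[0,0,0],[0,0,0],[0,0,0]],"fingers":[100,100,100,100,100,100,100,100,100,100,100,100,100,100,100,100]}'
python3 - <<'E'
from h import *
s=sense();print(to_tool((.4496,-.2408),s,.035))
p=project((.4496,-.2408,.05),cam("wrist",s));print(p)
im=grab_frame("wrist");cv2.imwrite("pics/w4.png",im[:,:,::-1])
E
```

```text
t: 8.25
tcp_pos: [0.4734, -0.1849, 0.1517]
ee_rot: [[-1.0, 0.003, -0.003], [0.003, 1.0, 0.001], [0.003, 0.001, -1.0]]
contact_force: [0.3, 0.7, -0.2]
opening: 1.0
grip_force: 0.0
[ 23.3 -56.1 116.7]
[236.27705253 173.31860537]
```

View pics/w4.png

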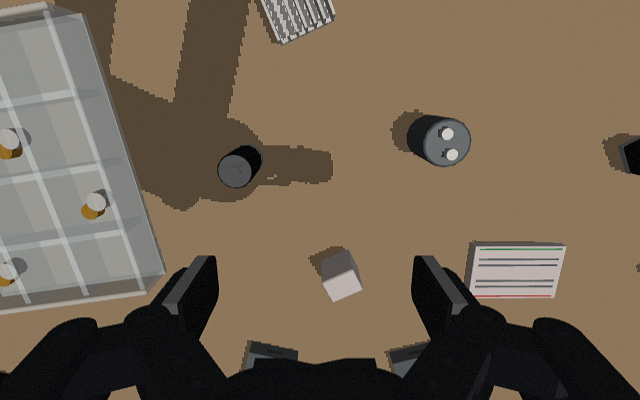

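The C top is at (236,171), against a predicted (236,173). The tray is to its left, so I'll approach with the fingers partly open.

```bash
python3 -m jog '{"travel":[[11.5,-28,0],[11.5,-28,0],[0,0,0],[0,0,25],[0,0,25],[0,0,25],[0,0,25],[0,0,14],[0,0,1],[0,0,0],[0,0,0],[0,0,0],[0,0,0],[0,0,0],[0,0,0],[0,0,0],[0,0,0],[0,0,0]],"angular":[[0,0,0],[0,0,0],[0,0,0],[0,0,0],[0,0,0],[0,0,0],[0,0,0],[0,0,0],[0,0,0],[0,0,0],[0,0,0],[0,0,0],[0,0,0],[0,0,0],[0,0,0],[0,0,0],[0,0,0],[0,0,0]],"fingers":[60,60,60,60,60,60,60,60,60,60,60,18,18,18,18,18,18,18]}'
```

```text
t: 9.8
tcp_pos: [0.4529, -0.2404, 0.0391]
ee_rot: [[-1.0, 0.0, 0.003], [0.0, 1.0, -0.001], [-0.003, -0.001, -1.0]]
contact_force: [0.8, 0.9, 7.0]
opening: 0.279
grip_force: 58.6
```

```bash
python3 -m jog '{"travel":[[0,0,-15],[0,0,-30],[0,0,-30],[-13.4,19.1,0],[-13.4,19.1,0],[-13.4,19.1,0],[-13.4,19.1,0],[-13.4,19.1,0],[-13.4,19.1,0],[-13.4,19.1,0],[-13.4,19.1,0],[-13.4,19.1,0],[-13.4,19.1,0],[-13.4,19.1,0],[-13.4,19.1,0],[-13.4,19.1,0],[-13.4,19.1,0],[-13.4,19.1,0],[-13.4,19.1,0],[0,0,0]],"angular":[[0,0,0],[0,0,0],[0,0,0],[0,0,0],[0,0,0],[0,0,0],[0,0,0],[0,0,0],[0,0,0],[0,0,0],[0,0,0],[0,0,0],[0,0,0],[0,0,0],[0,0,0],[0,0,0],[0,0,0],[0,0,0],[0,0,0],[0,0,0]],"fingers":[18,18,18,18,18,18,18,18,18,18,18,18,18,18,18,18,18,18,18,18]}'
python3 - <<'E'
from h import *
s=sense();C=cam("wrist",s);print(to_tool((.667,.0656),s,.043),project((.667,.0656,.0045),C))
im=grab_frame("wrist");cv2.imwrite("pics/w5.png",im[:,:,::-1])
E
```

```text
t: 11.47
tcp_pos: [0.6691, 0.0693, 0.113]
ee_rot: [[-1.0, -0.003, 0.004], [-0.003, 1.0, 0.002], [-0.004, 0.002, -1.0]]
contact_force: [0.4, 0.3, -0.4]
opening: 0.285
grip_force: 59.1
[ 2.4 -3.8 70. ] [310.28973405 198.49105482]
```

View pics/w5.png

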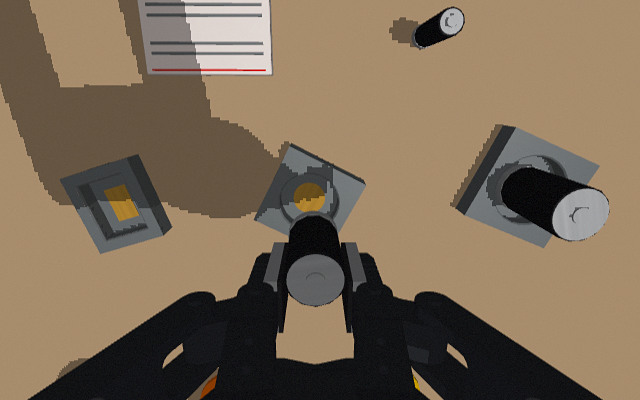

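The brass is at (309,197), as predicted. Lower it.

```bash
python3 -m jog '{"travel":[[2.5,-4,0],[0,0,20],[0,0,20],[0,0,14],[0,0,7],[0,0,4],[0,0,2],[0,0,1],[0,0,0.5],[0,0,0.5],[0,0,0.5],[0,0,0]],"angular":[[0,0,0],[0,0,0],[0,0,0],[0,0,0],[0,0,0],[0,0,0],[0,0,0],[0,0,0],[0,0,0],[0,0,0],[0,0,0],[0,0,0]],"fingers":[18,18,18,18,18,18,18,18,18,18,18,18]}'
```

```text
t: 12.52
tcp_pos: [0.6674, 0.06, 0.0505]
ee_rot: [[-1.0, 0.001, 0.011], [0.001, 1.0, -0.001], [-0.011, -0.001, -1.0]]
contact_force: [-1.9, -0.8, 27.8]
opening: 0.283
grip_force: 65.4
```

Contact came too early, with 28 N at z=50 mm. I'll back up a little and look.

```bash
python3 -m jog '{"travel":[[0,0,-7],[0,0,-5],[0,0,0],[0,0,0],[0,0,0]],"angular":[[0,0,0],[0,0,0],[0,0,0],[0,0,0],[0,0,0]],"fingers":[18,18,18,18,18]}'
python3 - <<'E'
from h import *
s=sense();C=cam("wrist",s);print(to_tool((.667,.0656),s,.043),project((.667,.0656,.0045),C))
a=grab_frame("wrist")[:,:,::-1];b=grab_frame("scene")[:,:,::-1]
cv2.imwrite("pics/w6.png",np.vstack([a[130:330,120:520],cv2.resize(b[180:300,300:500],(400,240),interpolation=cv2.INTER_CUBIC)]))
E
```

```text
t: 12.93
tcp_pos: [0.6628, 0.0612, 0.0544]
ee_rot: [[-1.0, 0.0, -0.002], [0.0, 1.0, -0.0], [0.002, -0.0, -1.0]]
contact_force: [0.9, -0.2, -0.5]
opening: 0.282
grip_force: 62.1
[-4.3  4.4 11.4] [323.25155777 239.75604987]
```

View pics/w6.png

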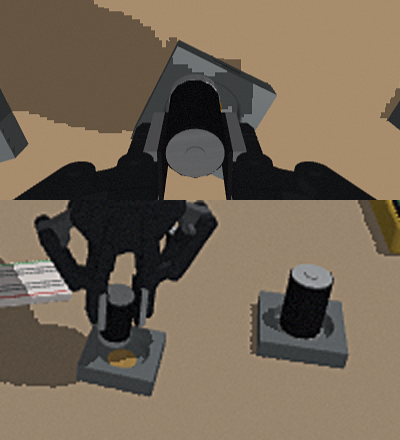

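The cell was off by about 7 mm in x and 4.5 mm in y, and caught the rim. The arm hadn't settled when I measured, and the cell sits about 3 mm off the TCP in the grip. I'll raise, correct and let it settle.

```bash
python3 -m jog '{"travel":[[0,0,-8],[-7,4.5,0],[0,0,0],[0,0,0],[0,0,0],[0,0,0]],"angular":[[0,0,0],[0,0,0],[0,0,0],[0,0,0],[0,0,0],[0,0,0]],"fingers":[18,18,18,18,18,18]}'
python3 - <<'E'
from h import *
s=sense();C=cam("wrist",s);print(to_tool((.669,.0656),s,.043))
K,R,o=C
im=grab_frame("wrist")
g=cv2.cvtColor(im,cv2.COLOR_RGB2GRAY)[200:340,240:400]
m=((g>95)).astype(np.uint8)
n,l,st,ce=cv2.connectedComponentsWithStats(m)
i=min((k for k in range(1,n) if st[k,4]>400),key=lambda k:np.hypot(*(ce[k]+[240,200]-[315,285])));px=ce[i]+[240,200]
print(px,st[i],"celltop xy",ray(px,s["tcp_pos"][2]-.039+.05,C))
E
```

```text
t: 13.53
tcp_pos: [0.6706, 0.0663, 0.0631]
ee_rot: [[-1.0, -0.001, -0.001], [-0.001, 1.0, -0.0], [0.001, -0.0, -1.0]]
contact_force: [-0.0, 0.3, -1.1]
opening: 0.283
grip_force: 62.1
[ 1.5 -0.7 20.1]
[314.39501207 307.49423438] [  36   60   78   80 3729] celltop xy [0.67745227 0.06561061 0.0740676 ]
```

```bash
python3 - <<'E'
from h import *
s=dict(sense());s["tcp_pos"]=np.array([.6628,.0612,.0544])
for z in(.058,.0654,.07): print(ray((315,283),z,cam("wrist",s))-s["tcp_pos"])
E
```

```text
[ 2.22918464e-05 -4.21636352e-04  3.60000000e-03]
[-0.00454091 -0.00042652  0.011     ]
[-0.00737749 -0.00042956  0.0156    ]
```

The cell offset is about −3 to −4 mm in x, so it is now over the well centre. Lower it.

```bash
python3 -m jog '{"travel":[[0,0,6],[0,0,5],[0,0,4],[0,0,2],[0,0,1],[0,0,0.5],[0,0,0.5],[0,0,0],[0,0,0]],"angular":[[0,0,0],[0,0,0],[0,0,0],[0,0,0],[0,0,0],[0,0,0],[0,0,0],[0,0,0],[0,0,0]],"fingers":[18,18,18,18,18,18,18,18,18]}'
```

```text
t: 14.33
tcp_pos: [0.6709, 0.0661, 0.0445]
ee_rot: [[-1.0, -0.0, 0.0], [-0.0, 1.0, 0.0], [-0.0, 0.0, -1.0]]
contact_force: [0.7, -0.5, 0.7]
opening: 0.28
grip_force: 62.1
```

```bash
python3 -m jog '{"travel":[[0,0,0.5],[0,0,0.5],[0,0,0.5],[0,0,0],[0,0,0]],"angular":[[0,0,0],[0,0,0],[0,0,0],[0,0,0],[0,0,0]],"fingers":[18,18,18,18,18]}'
```

```text
t: 14.75
tcp_pos: [0.6707, 0.0662, 0.0428]
ee_rot: [[-1.0, -0.0, -0.0], [-0.0, 1.0, -0.0], [0.0, -0.0, -1.0]]
contact_force: [-0.6, 0.1, -0.3]
opening: 0.281
grip_force: 62.1
```

```bash
python3 -m jog '{"travel":[[0,0,0.5],[0,0,0.5],[0,0,0],[0,0,0]],"angular":[[0,0,0],[0,0,0],[0,0,0],[0,0,0]],"fingers":[18,18,18,18]}';  python3 -m jog '{"travel":[[0,0,0.5],[0,0,0.5],[0,0,0],[0,0,0]],"angular":[[0,0,0],[0,0,0],[0,0,0],[0,0,0]],"fingers":[18,18,18,18]}'
```

```text
t: 15.08
tcp_pos: [0.6709, 0.0662, 0.042]
ee_rot: [[-1.0, -0.0, 0.0], [-0.0, 1.0, 0.0], [-0.0, 0.0, -1.0]]
contact_force: [-1.5, 0.4, 1.6]
opening: 0.278
grip_force: 62.3
t: 15.42
tcp_pos: [0.6709, 0.0662, 0.0419]
ee_rot: [[-1.0, -0.0, 0.001], [-0.0, 1.0, -0.0], [-0.001, -0.0, -1.0]]
contact_force: [-2.1, -0.4, 7.4]
opening: 0.282
grip_force: 62.9
```

Seated. Release and rise.

```bash
python3 -m jog '{"travel":[[0,0,-0.5],[0,0,0],[0,0,0],[0,0,0],[0,0,0],[0,0,-10],[0,0,-20],[0,0,-25],[0,0,-25],[0,0,-30],[0,0,0],[0,0,0],[0,0,0]],"angular":[[0,0,0],[0,0,0],[0,0,0],[0,0,0],[0,0,0],[0,0,0],[0,0,0],[0,0,0],[0,0,0],[0,0,0],[0,0,0],[0,0,0],[0,0,0]],"fingers":[60,60,60,60,60,60,60,60,60,60,60,60,60]}'
python3 - <<'E'
from h import *
s=sense();print(to_tool((.4471,.0847),s,.033))
a=grab_frame("wrist")[:,:,::-1];b=grab_frame("scene")[:,:,::-1]
cv2.imwrite("pics/w7.png",np.vstack([a[100:330,120:520],cv2.resize(b[180:300,300:500],(400,240),interpolation=cv2.INTER_CUBIC)]))
E
```

```text
t: 16.5
tcp_pos: [0.6705, 0.0662, 0.1517]
ee_rot: [[-1.0, -0.0, 0.0], [-0.0, 1.0, 0.0], [-0.0, 0.0, -1.0]]
contact_force: [-0.5, -0.1, 0.2]
opening: 0.602
grip_force: 0.0
[223.4  18.6 118.6]
```

View pics/w7.png

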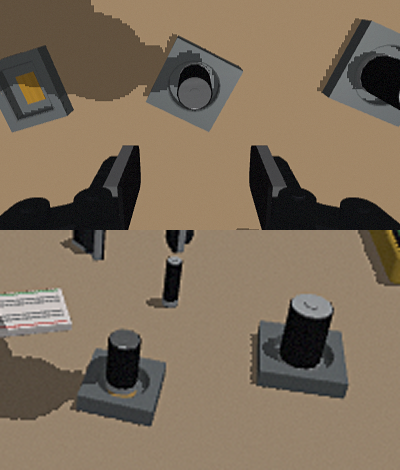

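The C cell stands upright in its well. Now to the 9 V block, turning the tool 28° to close across its short side.

```bash
python3 -m jog '{"travel":[[18.6,1.55,0],[18.6,1.55,0],[18.6,1.55,0],[18.6,1.55,0],[18.6,1.55,0],[18.6,1.55,0],[18.6,1.55,0],[18.6,1.55,0],[18.6,1.55,0],[18.6,1.55,0],[18.6,1.55,0],[18.6,1.55,0],[0,0,0],[0,0,0],[0,0,0],[0,0,0],[0,0,0],[0,0,0],[0,0,0]],"angular":[[0,0,0],[0,0,0],[0,0,0],[0,0,0],[0,0,0],[0,0,0],[0,0,0],[0,0,0],[0,0,0],[0,0,0],[0,0,0],[0,0,0],[0,0,-7],[0,0,-7],[0,0,-7],[0,0,-7],[0,0,0],[0,0,0],[0,0,0]],"fingers":[60,60,60,60,60,60,60,60,60,60,60,60,60,60,60,60,60,60,60]}'
python3 - <<'E'
from h import *
s=sense();print(to_tool((.4471,.0847),s,.033),project((.4471,.0847,.046),cam("wrist",s)))
cv2.imwrite("pics/w8.png",grab_frame("wrist")[:,:,::-1])
E
```

```text
t: 18.18
tcp_pos: [0.4471, 0.0846, 0.1507]
ee_rot: [[-0.884, -0.467, -0.002], [-0.467, 0.884, -0.0], [0.001, 0.001, -1.0]]
contact_force: [0.7, -0.0, 0.7]
opening: 0.601
grip_force: 0.0
[ -0.2   0.  117.7] [314.43119334 203.71954816]
```

View pics/w8.png

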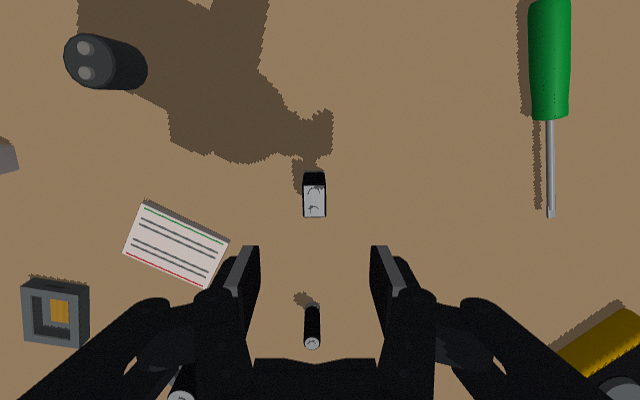

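The block is square to the tool, with its top at (314,199) against a predicted (314,204). Grasp it.

```bash
python3 -m jog '{"travel":[[1.5,0,25],[0,0,25],[0,0,25],[0,0,25],[0,0,14],[0,0,3],[0,0,0],[0,0,0],[0,0,0],[0,0,0],[0,0,0],[0,0,0],[0,0,0],[0,0,0],[0,0,0]],"angular":[[0,0,0],[0,0,0],[0,0,0],[0,0,0],[0,0,0],[0,0,0],[0,0,0],[0,0,0],[0,0,0],[0,0,0],[0,0,0],[0,0,0],[0,0,0],[0,0,0],[0,0,0]],"fingers":[60,60,60,60,60,60,60,60,10,10,10,10,10,10,10]}'
```

```text
t: 19.48
tcp_pos: [0.4472, 0.0841, 0.0355]
ee_rot: [[-0.883, -0.47, 0.003], [-0.47, 0.883, 0.0], [-0.002, -0.001, -1.0]]
contact_force: [-0.0, 0.2, 7.5]
opening: 0.193
grip_force: 58.8
```

```bash
python3 -m jog '{"travel":[[0,0,-15],[0,0,-20],[0,0,-20],[0,0,-20],[-18.7,-13.2,0],[-18.7,-13.2,0],[-18.7,-13.2,0],[-18.7,-13.2,0],[-18.7,-13.2,0],[-18.7,-13.2,0],[-18.7,-13.2,0],[-18.7,-13.2,0],[-18.7,-13.2,0],[-18.7,-13.2,0],[-18.7,-13.2,0],[-18.7,-13.2,0],[0,0,0],[0,0,0],[0,0,0],[0,0,0]],"angular":[[0,0,7],[0,0,7],[0,0,7],[0,0,7],[0,0,0],[0,0,0],[0,0,0],[0,0,0],[0,0,0],[0,0,0],[0,0,0],[0,0,0],[0,0,0],[0,0,0],[0,0,0],[0,0,0],[0,0,-6],[0,0,-6],[0,0,-6],[0,0,0]],"fingers":[10,10,10,10,10,10,10,10,10,10,10,10,10,10,10,10,10,10,10,10]}';python3 -m jog '{"travel":[[0,0,0],[0,0,0],[0,0,0]],"angular":[[0,0,0],[0,0,0],[0,0,0]],"fingers":[10,10,10]}'
python3 - <<'E'
from h import *
s=sense();C=cam("wrist",s);print(to_tool((.6715,-.0746),s,.0395),project((.6715,-.0746,.0045),C))
cv2.imwrite("pics/w9.png",grab_frame("wrist")[:,:,::-1])
E
```

```text
t: 21.15
tcp_pos: [0.6705, -0.0745, 0.1093]
ee_rot: [[-0.95, -0.311, -0.0], [-0.311, 0.95, 0.0], [0.0, 0.0, -1.0]]
contact_force: [0.9, -0.6, -0.4]
opening: 0.186
grip_force: 58.4
t: 21.4
tcp_pos: [0.6706, -0.0742, 0.1095]
ee_rot: [[-0.951, -0.308, 0.0], [-0.308, 0.951, -0.0], [-0.0, -0.0, -1.0]]
contact_force: [0.0, 0.3, -1.0]
opening: 0.193
grip_force: 58.4
[-0.7 -0.7 70. ] [313.9332664  204.27793305]
```

View pics/w9.png

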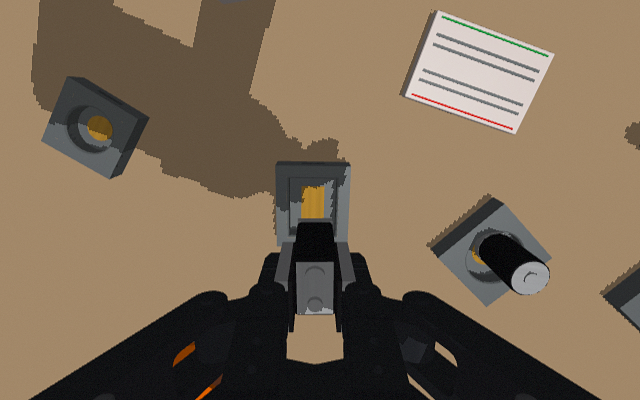

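The block is aligned with the well, with the brass centred on column 313. Lower it.

```bash
python3 -m jog '{"travel":[[-0.7,-0.7,15],[0,0,20],[0,0,15],[0,0,8],[0,0,5],[0,0,3],[0,0,1.5],[0,0,1],[0,0,0],[0,0,0],[0,0,0]],"angular":[[0,0,0],[0,0,0],[0,0,0],[0,0,0],[0,0,0],[0,0,0],[0,0,0],[0,0,0],[0,0,0],[0,0,0],[0,0,0]],"fingers":[10,10,10,10,10,10,10,10,10,10,10]}'
```

```text
t: 22.37
tcp_pos: [0.672, -0.0749, 0.0415]
ee_rot: [[-0.951, -0.309, 0.001], [-0.309, 0.951, -0.0], [-0.001, -0.001, -1.0]]
contact_force: [0.3, -0.9, -0.2]
opening: 0.193
grip_force: 58.5
```

```bash
python3 -m jog '{"travel":[[0,0,0.5],[0,0,0.5],[0,0,0],[0,0,0]],"angular":[[0,0,0],[0,0,0],[0,0,0],[0,0,0]],"fingers":[10,10,10,10]}'
```

```text
t: 22.7
tcp_pos: [0.6716, -0.0748, 0.0398]
ee_rot: [[-0.951, -0.309, -0.0], [-0.309, 0.951, -0.0], [0.0, -0.0, -1.0]]
contact_force: [0.3, 0.2, -1.1]
opening: 0.192
grip_force: 58.5
```

```bash
python3 -m jog '{"travel":[[0,0,0.5],[0,0,0.3],[0,0,0],[0,0,0]],"angular":[[0,0,0],[0,0,0],[0,0,0],[0,0,0]],"fingers":[10,10,10,10]}'
```

```text
t: 23.03
tcp_pos: [0.6716, -0.0748, 0.0395]
ee_rot: [[-0.951, -0.309, 0.0], [-0.309, 0.951, -0.0], [-0.0, -0.0, -1.0]]
contact_force: [0.0, -0.5, 6.1]
opening: 0.191
grip_force: 59.2
```

Seated. Release, rise and turn back.

```bash
python3 -m jog '{"travel":[[0,0,-0.5],[0,0,0],[0,0,0],[0,0,0],[0,0,0],[0,0,-10],[0,0,-20],[0,0,-25],[0,0,-25],[0,0,-30],[0,0,0],[0,0,0],[0,0,0],[0,0,0],[0,0,0],[0,0,0]],"angular":[[0,0,0],[0,0,0],[0,0,0],[0,0,0],[0,0,0],[0,0,0],[0,0,0],[0,0,0],[0,0,0],[0,0,0],[0,0,6],[0,0,6],[0,0,6],[0,0,0],[0,0,0],[0,0,0]],"fingers":[50,50,50,50,50,50,50,50,50,50,50,50,50,50,50,50]}'
python3 - <<'E'
from h import *
s=sense();print(to_tool((.5573,.1411),s,.035))
a=grab_frame("wrist")[:,:,::-1];b=grab_frame("scene")[:,:,::-1]
cv2.imwrite("pics/w10.png",np.vstack([a[100:330,120:520],cv2.resize(b[180:300,200:400],(400,240),interpolation=cv2.INTER_CUBIC)]))
E
```

```text
t: 24.37
tcp_pos: [0.6715, -0.0748, 0.1497]
ee_rot: [[-1.0, -0.003, 0.0], [-0.003, 1.0, -0.0], [-0.0, -0.0, -1.0]]
contact_force: [0.9, 0.4, -0.8]
opening: 0.502
grip_force: 0.0
[113.6 216.2 114.7]
```

View pics/w10.png

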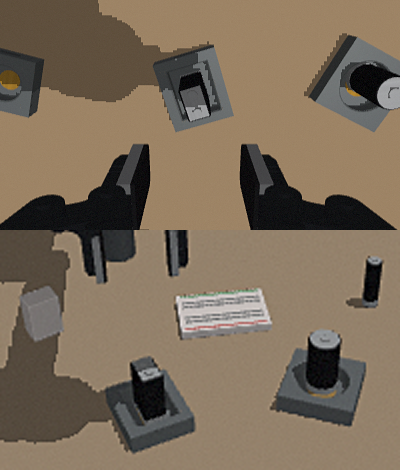

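The 9 V block stands aligned in its well. Now the AA cell, using a numeric check of its top because pictures are nearly used up.

```bash
python3 -m jog '{"travel":[[11.4,21.6,0],[11.4,21.6,0],[11.4,21.6,0],[11.4,21.6,0],[11.4,21.6,0],[11.4,21.6,0],[11.4,21.6,0],[11.4,21.6,0],[11.4,21.6,0],[11.4,21.6,0],[0,0,0],[0,0,0],[0,0,0],[0,0,0]],"angular":[[0,0,0],[0,0,0],[0,0,0],[0,0,0],[0,0,0],[0,0,0],[0,0,0],[0,0,0],[0,0,0],[0,0,0],[0,0,0],[0,0,0],[0,0,0],[0,0,0]],"fingers":[50,50,50,50,50,50,50,50,50,50,50,50,50,50]}'
python3 - <<'E'
from h import *
s=sense();C=cam("wrist",s);p=project((.5573,.1411,.05),C);print(to_tool((.5573,.1411),s,.035),p)
im=grab_frame("wrist")[:,:,::-1].astype(int);B,G,R=im[...,0],im[...,1],im[...,2]
m=((B>=R-8)&(G>90)).astype(np.uint8);n,l,st,ce=cv2.connectedComponentsWithStats(m)
for k in range(1,n):
    if st[k,4]>60 and np.hypot(*(ce[k]-p))<60: print(st[k],ce[k],ray(ce[k],.05,C))
E
```

```text
t: 25.63
tcp_pos: [0.5582, 0.1405, 0.1496]
ee_rot: [[-1.0, -0.0, 0.001], [-0.0, 1.0, -0.0], [-0.001, -0.0, -1.0]]
contact_force: [-1.2, -0.4, -0.2]
opening: 0.502
grip_force: 0.0
[  1.    0.7 114.6] [316.45522732 204.16535696]
```

```bash
python3 - <<'E'
from h import *
s=sense();C=cam("wrist",s)
cv2.imwrite("pics/w11.png",grab_frame("wrist")[:,:,::-1])
im=cv2.imread("pics/w11.png").astype(int)
m=((im[...,0]>=im[...,2]-12)).astype(np.uint8);n,l,st,ce=cv2.connectedComponentsWithStats(m)
for k in range(1,n):
    if st[k,4]>60 and np.hypot(*(ce[k]-[316,204]))<70:
        v=im[l==k].mean(1);print(st[k],ce[k],np.percentile(v,[5,50,95]))
        for t in(45,60,75):
            q=(l==k)&(im.mean(2)>t);ys,xs=np.where(q);print(t,q.sum(),xs.min(),xs.max(),ys.min(),ys.max(),ray(((xs.min()+xs.max())/2,(ys.min()+ys.max())/2),.05,C))
E
```

```text
[305 177  20  34 547] [314.32541133 193.68372943] [  2.          35.         138.56666667]
45 258 306 323 177 210 [0.54923004 0.13952224 0.05      ]
60 243 306 323 177 210 [0.54923004 0.13952224 0.05      ]
75 214 306 322 178 210 [0.54960275 0.13916461 0.05      ]
```

The AA top is near (314.5,200), about 2 mm from the prediction. Grasp it.

```bash
python3 -m jog '{"travel":[[2,0,25],[0,0,25],[0,0,25],[0,0,25],[0,0,12],[0,0,2],[0,0,0],[0,0,0],[0,0,0],[0,0,0],[0,0,0],[0,0,0],[0,0,0],[0,0,0],[0,0,0]],"angular":[[0,0,0],[0,0,0],[0,0,0],[0,0,0],[0,0,0],[0,0,0],[0,0,0],[0,0,0],[0,0,0],[0,0,0],[0,0,0],[0,0,0],[0,0,0],[0,0,0],[0,0,0]],"fingers":[50,50,50,50,50,50,50,50,6,6,6,6,6,6,6]}'
```

```text
t: 26.98
tcp_pos: [0.5565, 0.1413, 0.0368]
ee_rot: [[-1.0, -0.001, 0.003], [-0.001, 1.0, 0.0], [-0.003, 0.0, -1.0]]
contact_force: [-0.4, -1.1, 6.3]
opening: 0.147
grip_force: 58.5
```

```bash
python3 -m jog '{"travel":[[0,0,-20],[0,0,-30],[0,0,-30],[-6.85,-23.25,0],[-6.85,-23.25,0],[-6.85,-23.25,0],[-6.85,-23.25,0],[-6.85,-23.25,0],[-6.85,-23.25,0],[-6.85,-23.25,0],[-6.85,-23.25,0],[-6.85,-23.25,0],[-6.85,-23.25,0],[-6.85,-23.25,0],[-6.85,-23.25,0],[-6.85,-23.25,0],[-6.85,-23.25,0],[-6.85,-23.25,0],[-6.85,-23.25,0],[0,0,0]],"angular":[[0,0,0],[0,0,0],[0,0,0],[0,0,0],[0,0,0],[0,0,0],[0,0,0],[0,0,0],[0,0,0],[0,0,0],[0,0,0],[0,0,0],[0,0,0],[0,0,0],[0,0,0],[0,0,0],[0,0,0],[0,0,0],[0,0,0],[0,0,0]],"fingers":[6,6,6,6,6,6,6,6,6,6,6,6,6,6,6,6,6,6,6,6]}';python3 -m jog '{"travel":[[0,0,0],[0,0,0],[0,0,0]],"angular":[[0,0,0],[0,0,0],[0,0,0]],"fingers":[6,6,6]}'
python3 - <<'E'
from h import *
s=sense();C=cam("wrist",s);p=project((.6652,-.2307,.0045),C);print(to_tool((.6652,-.2307),s,.0408),p)
im=grab_frame("wrist")[:,:,::-1];h=cv2.cvtColor(np.ascontiguousarray(im),cv2.COLOR_BGR2HSV)
m=((h[...,1]>130)&(h[...,2]>60)).astype(np.uint8);n,l,st,ce=cv2.connectedComponentsWithStats(m)
for k in range(1,n):
    if st[k,4]>30 and np.hypot(*(ce[k]-p))<60: print(st[k],ce[k],ray(ce[k],.0045,C))
E
```

```text
t: 28.65
tcp_pos: [0.6668, -0.2358, 0.1155]
ee_rot: [[-1.0, 0.002, 0.003], [0.002, 1.0, -0.003], [-0.003, -0.003, -1.0]]
contact_force: [0.2, 0.5, -0.0]
opening: 0.146
grip_force: 58.5
t: 28.9
tcp_pos: [0.6646, -0.2295, 0.1152]
ee_rot: [[-1.0, -0.001, -0.001], [-0.001, 1.0, 0.001], [0.001, 0.001, -1.0]]
contact_force: [-0.5, 1.0, -0.4]
opening: 0.141
grip_force: 58.5
[-0.7 -1.2 74.4] [313.8278973  201.65314157]
[300 190  23  22 374] [311.23529412 200.29411765] [ 0.66412388 -0.23265561  0.0045    ]
```

```bash
python3 -m jog '{"travel":[[-0.7,-2,15],[0,0,20],[0,0,15],[0,0,8],[0,0,6],[0,0,4],[0,0,2],[0,0,1.5],[0,0,0.5],[0,0,0],[0,0,0],[0,0,0]],"angular":[[0,0,0],[0,0,0],[0,0,0],[0,0,0],[0,0,0],[0,0,0],[0,0,0],[0,0,0],[0,0,0],[0,0,0],[0,0,0],[0,0,0]],"fingers":[6,6,6,6,6,6,6,6,6,6,6,6]}'
```

```text
t: 29.95
tcp_pos: [0.6662, -0.233, 0.0441]
ee_rot: [[-1.0, -0.0, 0.001], [-0.0, 1.0, -0.0], [-0.001, -0.0, -1.0]]
contact_force: [0.5, -0.3, -0.1]
opening: 0.151
grip_force: 58.6
```

```bash
python3 -m jog '{"travel":[[0,0,0.5],[0,0,0.5],[0,0,0],[0,0,0]],"angular":[[0,0,0],[0,0,0],[0,0,0],[0,0,0]],"fingers":[6,6,6,6]}'
```

```text
t: 30.28
tcp_pos: [0.6659, -0.2328, 0.0425]
ee_rot: [[-1.0, -0.0, -0.0], [-0.0, 1.0, 0.0], [0.0, 0.0, -1.0]]
contact_force: [0.5, -0.2, -0.6]
opening: 0.15
grip_force: 58.6
```

```bash
python3 -m jog '{"travel":[[0,0,0.5],[0,0,0.5],[0,0,0.5],[0,0,0],[0,0,0]],"angular":[[0,0,0],[0,0,0],[0,0,0],[0,0,0],[0,0,0]],"fingers":[6,6,6,6,6]}'
```

```text
t: 30.7
tcp_pos: [0.6659, -0.2328, 0.041]
ee_rot: [[-1.0, -0.0, -0.0], [-0.0, 1.0, 0.0], [0.0, 0.0, -1.0]]
contact_force: [-0.1, 0.7, -1.2]
opening: 0.142
grip_force: 58.6
```

```bash
python3 -m jog '{"travel":[[0,0,0.5],[0,0,0.3],[0,0,0],[0,0,0]],"angular":[[0,0,0],[0,0,0],[0,0,0],[0,0,0]],"fingers":[6,6,6,6]}'
```

```text
t: 31.03
tcp_pos: [0.6661, -0.2328, 0.0409]
ee_rot: [[-1.0, -0.0, 0.0], [-0.0, 1.0, -0.0], [-0.0, -0.0, -1.0]]
contact_force: [-1.5, 0.2, 4.8]
opening: 0.148
grip_force: 58.8
```

Seated. Release, rise and take a last look.

```bash
python3 -m jog '{"travel":[[0,0,-0.5],[0,0,0],[0,0,0],[0,0,0],[0,0,0],[0,0,-10],[0,0,-20],[0,0,-25],[0,0,-25],[0,0,-30],[0,0,0],[0,0,0],[0,0,0]],"angular":[[0,0,0],[0,0,0],[0,0,0],[0,0,0],[0,0,0],[0,0,0],[0,0,0],[0,0,0],[0,0,0],[0,0,0],[0,0,0],[0,0,0],[0,0,0]],"fingers":[40,40,40,40,40,40,40,40,40,40,40,40,40]}'
python3 - <<'E'
from h import *
b=grab_frame("scene")[:,:,::-1]
cv2.imwrite("pics/fin.png",cv2.resize(b[150:310,120:500],None,fx=2.1,fy=2.1,interpolation=cv2.INTER_CUBIC))
E
```

```text
t: 32.12
tcp_pos: [0.6657, -0.2327, 0.1511]
ee_rot: [[-1.0, -0.0, 0.0], [-0.0, 1.0, -0.0], [-0.0, -0.0, -1.0]]
contact_force: [0.4, -0.5, 0.2]
opening: 0.399
grip_force: 0.0
```

View pics/fin.png

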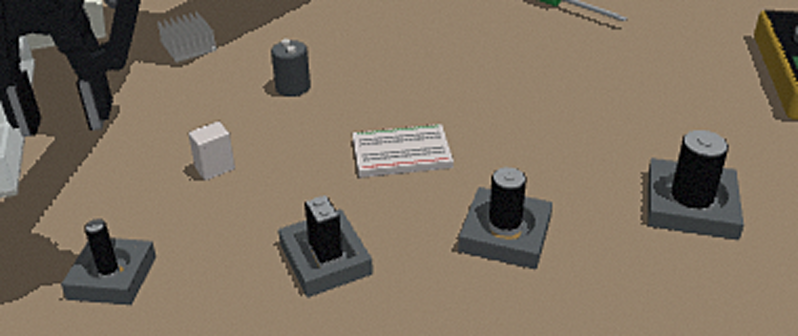

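All four batteries are in their wells. The AA's image lean needs checking against the camera's perspective.

```bash
python3 - <<'E'
from h import *
C=cam("scene")
for n,x,y,h in(("AA",.665,-.232,.05),("9V",.6715,-.0746,.046),("D",.659,.222,.061)):
    print(n,[((project((x,y,z),C)-[120,150])*2.1).round(0) for z in(.004,h+.004)])
E
```

```text
AA [array([112., 272.]), array([ 97., 222.])]
9V [array([327., 254.]), array([322., 208.])]
D [array([692., 200.]), array([707., 140.])]
```

The lean matches perspective: an upright AA's top is predicted at (97,222) and seen at about (96,227).

```bash
python3 -c "
from station import *
print(sign_off())"
```

```text
the job is handed in; nothing more can be done
None
```

All four batteries stand upright in their own docks, loaded in order D, C, 9 V, AA, with the capacitor and relay not touched; the C cell caught its dock's rim once (28 N) before being re-centred. The job was handed in after about 32 s, and no verdict was returned.

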